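# Bring the syringe pump's pusher up to the plunger

## Task

The syringe pump on the bench is loaded and has to be made ready to run: press and hold down the red release tab on top of its grey pusher block, slide the block along its rods until its face rests against the thumb rest of the white plunger, then let the tab spring fully back up so that the block is locked there. Nothing may be dispensed, so do not push the plunger in. Leave the other things on the bench alone.

Things in the scene. Friction and masses are not known exactly. Their poses are not given: they have to be found in the camera images.
- syringe_pump: white syringe pump, base 130 (x) x 340 (y) x 48 mm, fixed. Origin under the base's centre on the bench; x points to its back (panel on -x), y from the grey pusher block along the rods towards the syringe, z up. Two rods and a lead screw run along y, 66 mm up; the clear 30 mm syringe lies above, axis 101 mm up. Highest part: barrel clamp at y = +90 mm, 135 mm up
- pusher (a joint): position (m) of the grey pusher block along its rods, growing towards the syringe. With the tab down it slides with about 2 N; with the tab up its half nut sits in the 3 mm thread of the lead screw and it holds against 18 N or more. As the nut drops in, the block shifts by up to 1.5 mm either way
- pusher_face (a point): middle of the grey pusher block's front face (towards +y), 101 mm above the bench; axes as the pump's. The block reaches 61 mm back from here, is up to 100 mm wide, its solid top under the tab 113 mm up. Two cheeks, 8 mm thick, 50 mm wide, tops 127 mm up, stand at its front and rear ends, 44 mm clear between them: a finger on the tab can push against them
- release_tab (a joint): how far (m) the red release tab is pressed: 0 up (locked), 0.010 right down. A spring holds it up: it begins to move at about 9 N and needs about 14 N when right down. The half nut is free of the screw when the tab is pressed by 4 mm or more
- tab_top (a point): middle of the top of the ribbed red release tab, a pad 42 (x) x 40 (y) mm between the cheeks, 125 mm above the bench when up; axes as the pump's. It lies 31 mm behind pusher_face along y, moves straight down and travels with the block
- plunger (a joint): position (m) of the syringe plunger, growing as it is pushed into the barrel (starts anywhere); it moves when pushed with more than about 9 N and stays where it is left
- plunger_end (a point): middle of the outer face of the plunger's thumb rest, a white disc 34 mm across and 4 mm thick, facing the pusher block, 101 mm above the bench; axes as the pump's. The gap to close is the y distance from pusher_face to this point, 30 to 100 mm at the start
- amber: amber bottle with black cap, 72 mm across, 150 mm high, origin under its centre, stands behind the pump: leave alone
- beaker: glass beaker, 88 mm across, 105 mm high, origin under its centre, stands behind the pump: leave alone
- bench_timer: white bench timer, 58 x 64 x 21 mm, origin under its centre, lies right of the pump and nearer the robot: leave alone
- jar: white jar with black screw lid, 60 mm across, 41 mm high, origin under its centre, stands left of the pump and nearer the robot: leave alone

How it is judged:
By the outcome, as a careful person would: the job done as asked, in the order asked, and still so for the second after the job is handed in, with the robot touching nothing.
It also fails if it takes over 32 s, if anything falls off the work surface, if the arm or the gripper's body presses on something with over 40 N, if the wrist force passes 120 N, or if a joint passes its speed limit or range.

## Robot

A 7-joint arm with a two-finger parallel gripper is mounted at the origin on a cart in front of the work surface, level with it; the furniture and walls round the work are solid. World frame = base frame: x ahead of the robot, y to its left, z up, the work surface at z = 0. Lengths are in m, angles in degrees, forces in N, time in s.
With the tool pointing down it reaches from about 0.4 to 0.85 m from the base axis. Payload 10.4 kg.
Tool frame: the origin (TCP) lies between the finger pads; the fingertips stand 25 mm ahead of it and the grasp point (between the pads) lies 6 mm ahead of it (ctrl.nose_length is the distance from the TCP to the fingertips, in m); z points along the fingers, y is the direction in which the jaws open and shut (so a half turn about z gives the same grasp; the last joint's range is limited). The gripper opens to 87 mm and grips with 3 to 60 N. Pads are 19 mm wide; open, the fingers measure 117 mm over their backs; the gripper's body (75 mm by 190 mm) begins 51 mm behind the grasp point.
Start: joints at [72.044, 19.034, -3.707, 83.658, 1.238, 77.344, -5.071], TCP at [0.179, -0.599, 0.248] pointing down, gripper open.
Joint ranges: [-148.97, 148.97], [-28.65, 121.19], [-84.17, 76.75], [9.2, 138.47], [-72.65, 252.65], [3.7, 117.97], [-149.18, 149.18]. Speed limits (degrees/s): [127.2, 127.2, 159.86, 159.86, 180, 180, 180].

## Interface

Orientations are given as a 3x3 rotation matrix whose columns are the frame's x, y, z axes.
In Python, from workcell import ctrl, effector, readout, snapshot, camera_info gives the robot as it stands. The module is installed in compiled form; this text tells all that it offers. Calls block until the motion is done:
- ctrl.goto(position, orientation): joint-space move of the TCP to a pose.
- ctrl.movel(position, rot=None, rate=0.15, until_force=None): straight line of the TCP; rot=None keeps the orientation; rate is the mean speed in m/s. With until_force (N) it stops when the force on the tool has changed by that much, and returns True; else False.
- ctrl.set_joints(angles): joint-space move.
- effector.release() and effector.grasp(grasp_force=None): open the fingers fully, or close them until they stop; grasp_force is the grip in N (None keeps the last).
- ctrl.dwell(seconds).
- ctrl.solve_ik(position, orientation): joint angles nearest the present ones, or None.
- readout.get_state(): the state.
- snapshot(name): name is "scene" or "top" or "wrist"; returns (picture, depth): 480x640x3 uint8, red, green, blue; 480x640 float32, m along the optical axis (not along the pixel's ray), 0 where there is no reading.
- camera_info(name): a dict with "K" (3x3 intrinsics, pixels), "R" (3x3) and "t" (3): a world point X has camera coordinates R X + t; the wrist camera has in their place "T_tool_cam" (4x4, takes a point from camera to tool coordinates, whose origin is the TCP and whose axes are the flange's). Camera axes: x right, y down, z forward; pixel columns grow to the right and rows downward; lengths in m; the calibration is good to about 2 mm. A picture is of the moment at which its call begins: read the wrist's pose just before it. camera_info takes no time and is no camera call.
A pose or a line that the arm cannot do raises ctrl.PlanningError and nothing moves.
- ctrl.finish_job(): hands the job in, once; it reports no verdict.
The state is a dict: "time_s": time; "qpos": joint angles; "qvel": joint speeds; "tau": joint torques, N m; "position": TCP position; "orientation": TCP orientation; "contact_force": force on the tool from outside, world axes, zero at the start; "moment": the same for the moment, N m; "opening": finger opening in m.
Only numpy, scipy, OpenCV 4.12 (cv2) and the standard library are available. Lean on these libraries where they do the work, as an engineer would, in place of code of your own. Each camera call takes 0.05 s, during which the arm holds its last target.

## Working session

There is one attempt and no reset: what is moved stays moved. The work goes in short steps, each a Python script; the robot and the scene stay as the last script left them, time stands still between calls to the robot, and variables do not carry over. Pictures are saved under pics/ and viewed, and the job is handed in when it is done.

```bash
mkdir -p pics; ls; python3 - <<'E'
from workcell import ctrl, effector, readout, snapshot, camera_info
import cv2,numpy as np
for n in ("scene","top"):
    p,d=snapshot(n); cv2.imwrite(f"pics/{n}0.png",p[:,:,::-1]); np.save(f"pics/{n}0.npy",d)
    print(n,camera_info(n))
s=readout.get_state(); print(s["time_s"],s["position"],s["orientation"],s["contact_force"],s["opening"],ctrl.nose_length)
print(camera_info("wrist"))
E
```

```text
pics
scene {'K': array([[435.12414724,   0.        , 322.53234307],
       [  0.        , 435.12414724, 242.44467492],
       [  0.        ,   0.        ,   1.        ]]), 'R': array([[-0.81012522, -0.58617403,  0.00985587],
       [-0.34653502,  0.4652352 , -0.81453649],
       [ 0.47287484, -0.66329196, -0.58002859]]), 't': array([0.42474966, 0.31294126, 0.93938372])}
top {'K': array([[438.24809179,   0.        , 312.50796065],
       [  0.        , 438.24809179, 242.89436762],
       [  0.        ,   0.        ,   1.        ]]), 'R': array([[-7.14301115e-04, -9.99569964e-01,  2.93151375e-02],
       [-9.96035985e-01, -1.89637010e-03, -8.89309903e-02],
       [ 8.89483391e-02, -2.92624553e-02, -9.95606299e-01]]), 't': array([-0.09133914,  0.58350888,  1.05150564])}
0.1 [ 0.17913571 -0.5984359   0.24683972] [[ 9.57989795e-01  2.86801957e-01 -4.34832420e-04]
 [ 2.86802280e-01 -9.57988998e-01  1.23729316e-03]
 [-6.17065750e-05 -1.31002515e-03 -9.99999140e-01]] [-0.00795945  0.1531379   0.18251288] 0.08671625006132479 0.025
{'K': array([[371.35052478,   0.        , 318.72506455],
       [  0.        , 371.35052478, 234.47250107],
       [  0.        ,   0.        ,   1.        ]]), 'T_tool_cam': array([[-2.36742792e-04, -9.63046319e-01, -2.69335721e-01,
         7.43813355e-02],
       [ 9.99999529e-01,  2.55715143e-05, -9.70421717e-04,
        -9.11548959e-04],
       [ 9.41448385e-04, -2.69335824e-01,  9.63045860e-01,
        -1.36518660e-01],
       [ 0.00000000e+00,  0.00000000e+00,  0.00000000e+00,
         1.00000000e+00]])}
```

View pics/scene0.png

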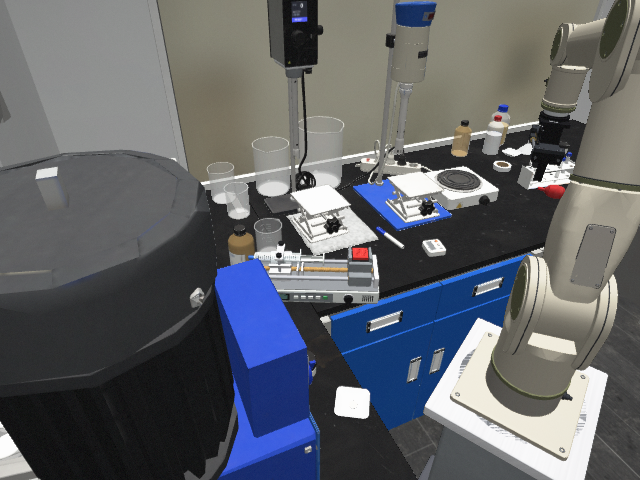

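View pics/top0.png

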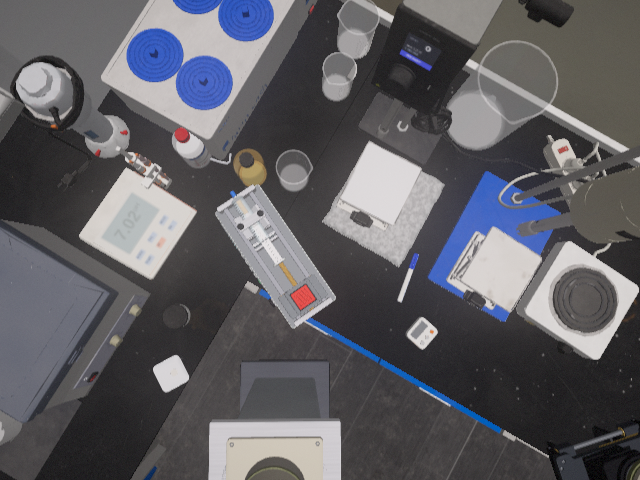

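The top view shows the pump running from the red tab at about (303,296) to the syringe end at about (240,190). I'll zoom in and measure.

```bash
cat > h.py <<'E'
import numpy as np,cv2
from workcell import camera_info
def ray(n,uv,z):
    c=camera_info(n);K,R,t=c["K"],c["R"],c["t"]
    o=-R.T@t; d=R.T@np.linalg.inv(K)@np.array([uv[0],uv[1],1.])
    return o+d*(z-o[2])/d[2]
def proj(n,X):
    c=camera_info(n);p=c["K"]@(c["R"]@np.asarray(X)+c["t"]);return p[:2]/p[2]
def red(img):
    h=cv2.cvtColor(img,cv2.COLOR_BGR2HSV)
    m=((h[...,0]<8)|(h[...,0]>172))&(h[...,1]>140)&(h[...,2]>90)
    return m.astype(np.uint8)
E
python3 - <<'E'
from h import *
a=cv2.imread("pics/top0.png"); b=cv2.imread("pics/scene0.png")
for n,im,box in(("top",a,(200,170,350,340)),("scene",b,(230,230,400,320))):
    m=red(im); x0,y0,x1,y1=box; mm=np.zeros_like(m); mm[y0:y1,x0:x1]=m[y0:y1,x0:x1]
    cs,_=cv2.findContours(mm,0,2); c=max(cs,key=cv2.contourArea)
    r=cv2.minAreaRect(c); print(n,r, ray(n,r[0],.125))
    P=np.array([ray(n,q,.125) for q in cv2.boxPoints(r)]);print(P.round(4))
    cv2.imwrite(f"pics/{n}_crop.png",cv2.resize(im[y0:y1,x0:x1],None,fx=4 if n=="scene" else 3.5,fy=4 if n=="scene" else 3.5,interpolation=cv2.INTER_CUBIC))
E
```

```text
top ((302.6153869628906, 296.9230651855469), (18.305105209350586, 18.859806060791016), 56.30992889404297) [ 0.45480441 -0.06614479  0.125     ]
[[ 0.4601 -0.0376  0.125 ]
 [ 0.4831 -0.0722  0.125 ]
 [ 0.4495 -0.0947  0.125 ]
 [ 0.4267 -0.0601  0.125 ]]
scene ((359.5, 253.5), (11.0, 15.0), 90.0) [ 0.45015841 -0.05744817  0.125     ]
[[ 0.4786 -0.0661  0.125 ]
 [ 0.4471 -0.0896  0.125 ]
 [ 0.4227 -0.0491  0.125 ]
 [ 0.4531 -0.0264  0.125 ]]
```

View pics/top_crop.png

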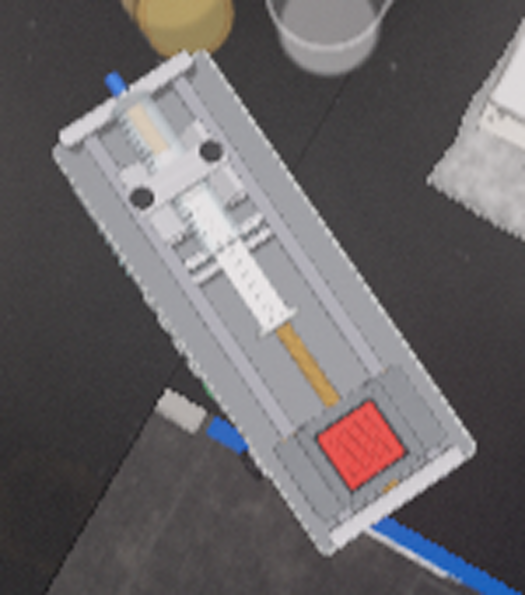

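View pics/scene_crop.png

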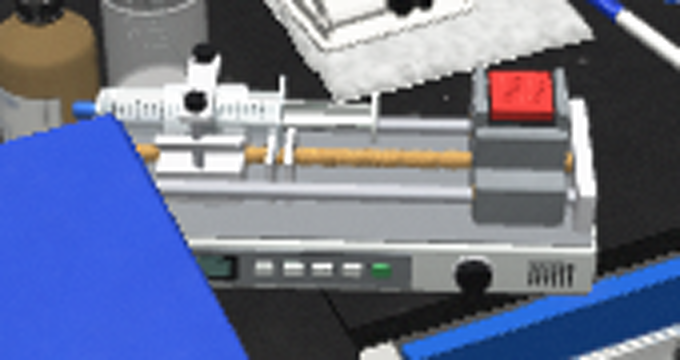

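```bash
cat >> h.py <<'E'
def Rt(yaw):
    c,s=np.cos(yaw),np.sin(yaw)
    return np.array([[c,s,0],[s,-c,0],[0,0,-1.]])
def wray(st,uv,z):
    c=camera_info("wrist");T=c["T_tool_cam"];R=np.array(st["orientation"]);p=np.array(st["position"])
    o=p+R@T[:3,3]; d=R@T[:3,:3]@np.linalg.inv(c["K"])@np.array([uv[0],uv[1],1.])
    return o+d*(z-o[2])/d[2]
E
python3 - <<'E'
from h import *
from workcell import ctrl, effector, readout, snapshot
import json
# axis from tab + barrel points
e=ray("top",(278.6,262),.115); print("plunger end approx",e)
yaw=np.radians(34.2)
for z in(.25,.14,.12):
  for k in(0,.1):
    print(z,k,ctrl.solve_ik([.455+k*np.cos(yaw),-.066+k*np.sin(yaw),z],Rt(yaw)))
ctrl.goto([.455,-.066,.25],Rt(yaw))
effector.grasp(20)
ctrl.dwell(.2)
s=readout.get_state(); p,d=snapshot("wrist")
cv2.imwrite("pics/w1.png",p[:,:,::-1]);np.save("pics/w1.npy",d)
json.dump({k:np.array(s[k]).tolist() for k in("position","orientation")},open("pics/w1.json","w"))
print(s["time_s"],s["position"],s["contact_force"],s["opening"],s["qpos"])
E
```

```text
plunger end approx [ 0.53248587 -0.0121633   0.115     ]
0.25 0 [ 4.37882281e+01 -5.13794016e-02 -4.05543889e+01  1.05415392e+02
 -3.46454583e-02  7.46236482e+01 -5.25569628e+01]
0.25 0.1 [ 37.26627684  12.91263081 -46.79509292  94.80946689   9.6450714
  76.45730467 -66.87494365]
0.14 0 [ 42.01019881   6.90477126 -41.0776357  113.51440976   5.16358629
  61.36784843 -57.14044399]
0.14 0.1 [ 35.90155375  19.23466281 -46.26660292 102.52590861  15.26349701
  64.71665032 -71.16759268]
0.12 0 [ 41.6344332    8.62828615 -41.09792079 114.66547797   6.60793502
  58.98001048 -58.35712913]
0.12 0.1 [ 35.61337663  20.76829724 -46.14711475 103.60297663  16.72379003
  62.69790448 -72.25643038]
3.975 [ 0.45498885 -0.0660015   0.24998987] [-0.89373602  0.6161824   0.66591444] 0.00059823684925794 [ 4.37908209e+01 -5.15968945e-02 -4.05561905e+01  1.05416792e+02
 -3.53320340e-02  7.46234434e+01 -5.25586508e+01]
```

View pics/w1.png

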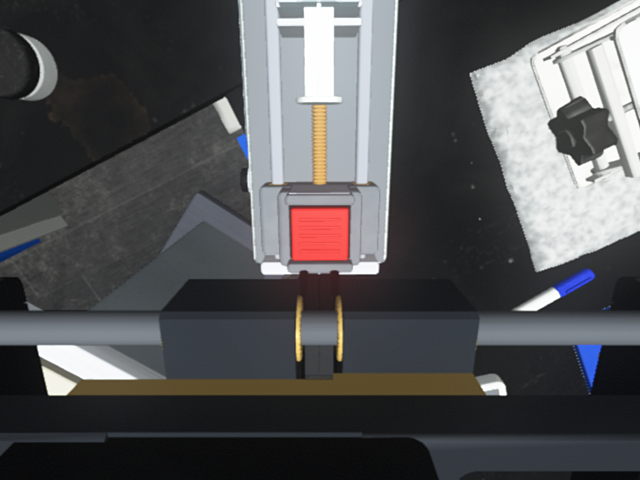

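The wrist view shows the tab at (290–350, 206–262), the cheek's front edge at row ~185 and the thumb-rest disc at (298–341, ~100). The tool is well aligned with the pump's axis.

```bash
python3 - <<'E'
from h import *
import json
s=json.load(open("pics/w1.json")); im=cv2.imread("pics/w1.png"); d=np.load("pics/w1.npy")
m=red(im); cs,_=cv2.findContours(m,0,2); c=max(cs,key=cv2.contourArea); r=cv2.minAreaRect(c); print(r)
tab=wray(s,r[0],.125); print("tab",tab)
B=[wray(s,q,.125)[:2] for q in cv2.boxPoints(r)]
for i in range(4):
    v=B[(i+1)%4]-B[i]; print("side",np.linalg.norm(v),np.degrees(np.arctan2(v[1],v[0])))
# rods / base edges for yaw: fit base side edges
cv2.imwrite("pics/w1c.png",cv2.resize(im[60:280,230:410],None,fx=2.7,fy=2.7,interpolation=cv2.INTER_CUBIC))
print("col 320 grey/depth"); 
for v in range(86,112,1): print(v,im[v,304],im[v,336],d[v,304].round(4),d[v,320].round(4),d[v,336].round(4))
for v in range(176,212,2): print(v,im[v,320],d[v,320].round(4),d[v,305].round(4))
E
```

```text
((319.4999694824219, 233.5), (52.99999237060547, 56.99999237060547), 90.0)
tab [ 0.45669962 -0.06441878  0.125     ]
side 0.040832958008950496 -55.80546741559863
side 0.0401990996545407 -144.60114634286896
side 0.04249294913980778 124.2027440611171
side 0.0402045730021038 33.0328586967851
col 320 grey/depth
86 [209 204 195] [192 186 177] 0.3147 0.258 0.315
87 [208 204 194] [191 186 177] 0.3163 0.2583 0.3154
88 [207 203 194] [193 187 179] 0.3156 0.2579 0.3159
89 [207 203 194] [192 187 177] 0.3165 0.2582 0.3167
90 [207 201 192] [193 187 177] 0.3157 0.2587 0.3175
91 [205 201 191] [192 186 177] 0.3172 0.2592 0.316
92 [205 201 191] [192 186 178] 0.3173 0.2588 0.3159
93 [203 199 189] [192 187 177] 0.3167 0.2578 0.3172
94 [205 201 191] [191 184 175] 0.3163 0.2588 0.3178
95 [205 200 190] [189 183 174] 0.3173 0.2594 0.3179
96 [219 219 209] [220 219 209] 0.2573 0.2544 0.3167
97 [246 247 242] [253 254 251] 0.256 0.2546 0.259
98 [250 250 247] [253 253 251] 0.257 0.2532 0.2599
99 [250 250 247] [251 252 249] 0.2576 0.254 0.2594
100 [252 252 249] [252 253 250] 0.2573 0.2538 0.2591
101 [251 252 248]
[... 423 characters left out ...]
184 176] 0.3216 0.2982 0.3199
110 [190 184 176] [190 184 176] 0.3206 0.2985 0.3207
111 [189 183 175] [191 185 176] 0.3197 0.2993 0.3205
176 [114 186 229] 0.0 0.334
178 [112 183 227] 0.3138 0.3371
180 [115 189 231] 0.3146 0.3358
182 [110 182 227] 0.3156 0.327
184 [100 139 170] 0.315 0.3148
186 [103  96  99] 0.2974 0.2987
188 [104 100 107] 0.2871 0.2884
190 [102  97 104] 0.2775 0.2784
192 [127 121 126] 0.2688 0.2684
194 [124 119 123] 0.2646 0.2652
196 [176 170 166] 0.2636 0.2639
198 [180 174 171] 0.2637 0.2632
200 [180 174 172] 0.2627 0.2648
202 [179 173 171] 0.264 0.2645
204 [166 160 158] 0.265 0.2654
206 [51 49 95] 0.2797 0.2771
208 [ 52  53 182] 0.2691 0.2682
210 [ 79  83 251] 0.2671 0.2666
```

View pics/w1c.png

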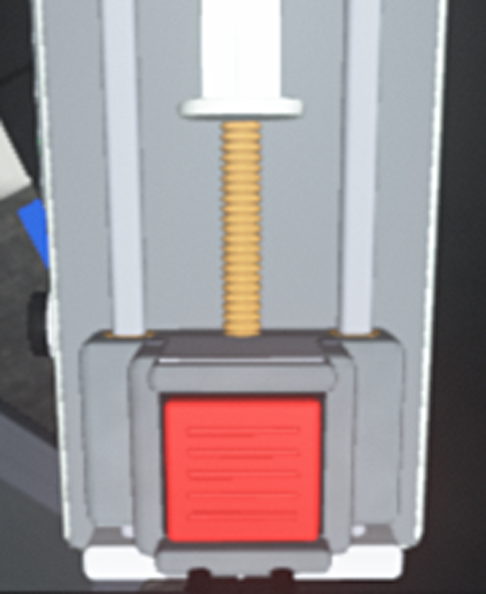

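```bash
python3 - <<'E'
from h import *
import json
s=json.load(open("pics/w1.json")); im=cv2.imread("pics/w1.png")
tab=wray(s,(319.8,234),.125)
# disc extents
m=(im[97:101].min(axis=2).min(axis=0)>235); xs=np.where(m[290:350])[0]+290; print(xs.min(),xs.max())
cx=(xs.min()+xs.max())/2
disc=wray(s,(cx,101.9),.1175); discb=wray(s,(cx,96.3),.1175)
print("tab",tab,"disc",disc,"thick",np.linalg.norm(disc-discb))
v=(disc-tab)[:2]; print("yaw",np.degrees(np.arctan2(v[1],v[0])),"gap",np.linalg.norm(v)-.031)
f=wray(s,(320,194.8),.127); print("front edge to tab",np.linalg.norm((f-tab)[:2]))
# white base edges
g=cv2.cvtColor(im,cv2.COLOR_BGR2GRAY)
L=[];Rr=[]
for r in range(0,240,4):
    row=g[r].astype(int)
    a=[u for u in range(225,275) if row[u]>180 and row[u-3:u].min()<110]
    b=[u for u in range(375,400) if row[u]>180 and row[u+1:u+4].min()<110]
    if a:L.append(wray(s,(a[0],r),.048)[:2])
    if b:Rr.append(wray(s,(b[-1],r),.048)[:2])
for E in(L,Rr):
    E=np.array(E,np.float32);vx,vy,x,y=cv2.fitLine(E,cv2.DIST_HUBER,0,.001,.001).ravel();print(len(E),np.degrees(np.arctan2(vy,vx)))
    print("dist of tab from line",abs(vx*(tab[1]-y)-vy*(tab[0]-x)))
E
```

```text
303 338
tab [ 0.45650933 -0.06481337  0.125     ] disc [ 0.53259435 -0.01364676  0.1175    ] thick 0.003602221788813368
yaw 33.92054376035132 gap 0.06068943833408988
front edge to tab 0.029222111061162546
60 34.529568
dist of tab from line 0.06353533242954858
60 34.392498
dist of tab from line 0.06279775159946932
```

```bash
cat >> h.py <<'E'
YAW=np.radians(34.3); U=np.array([np.cos(YAW),np.sin(YAW),0]); V=np.array([np.sin(YAW),-np.cos(YAW),0])
TAB=np.array([.4563,-.0650,0])
def P(s,z,l=0): return TAB+U*s+V*l+np.array([0,0,z])
def rep(tag):
    from workcell import readout
    st=readout.get_state(); p=np.array(st["position"])-TAB; f=np.array(st["contact_force"])
    print(tag,"t%.2f s=%.2fmm l=%.2f z=%.2f  Fu=%.2f Fv=%.2f Fz=%.2f"%(st["time_s"],p@U*1e3,p@V*1e3,p[2]*1e3,f@U,f@V,f[2]),flush=True); return st
def shot(name):
    import json
    from workcell import readout,snapshot
    s=readout.get_state();p,d=snapshot("wrist");cv2.imwrite(f"pics/{name}.png",p[:,:,::-1]);np.save(f"pics/{name}.npy",d)
    s={k:np.array(s[k]).tolist() for k in("position","orientation")};json.dump(s,open(f"pics/{name}.json","w"));return s
E
python3 - <<'E'
from h import *
from workcell import ctrl
ctrl.movel(P(.006,.160),Rt(YAW),rate=.12); rep("above")
print(ctrl.movel(P(.006,.142),rate=.03)); rep("pressed"); ctrl.dwell(.1); rep("pressed")
shot("w2")
E
```

```text
above t4.92 s=6.33mm l=0.24 z=160.64  Fu=0.65 Fv=-0.06 Fz=0.98
False
pressed t5.67 s=6.84mm l=0.36 z=142.91  Fu=-0.12 Fv=-1.90 Fz=11.89
pressed t5.78 s=6.84mm l=0.35 z=142.93  Fu=-1.05 Fv=-2.53 Fz=13.35
```

View pics/w2.png

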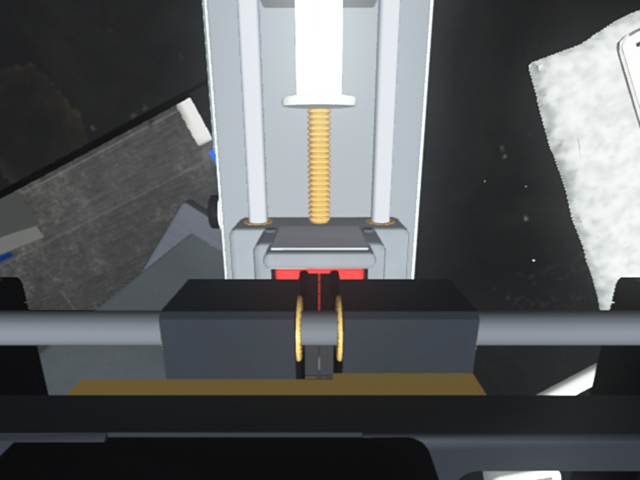

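The tab is down about 7 mm with 13 N on it, and the cheek and disc (row ~102) are in view. I'll slide most of the way now.

```bash
python3 - <<'E'
from h import *
from workcell import ctrl
print(ctrl.movel(P(.030,.142),rate=.04,until_force=9)); rep("s1")
print(ctrl.movel(P(.053,.142),rate=.04,until_force=9)); rep("s2"); ctrl.dwell(.1); rep("s2")
shot("w3")
E
```

```text
False
s1 t6.58 s=31.46mm l=0.30 z=143.15  Fu=0.08 Fv=-0.77 Fz=12.89
False
s2 t7.30 s=54.54mm l=0.21 z=143.19  Fu=0.35 Fv=-1.65 Fz=12.89
s2 t7.40 s=54.56mm l=0.21 z=143.23  Fu=1.43 Fv=-1.92 Fz=12.76
```

View pics/w3.png

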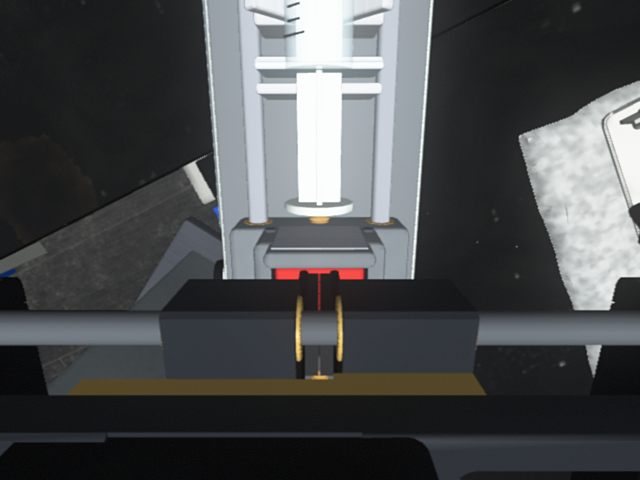

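```bash
python3 - <<'E'
from h import *
import json
for n in("w2","w3"):
    s=json.load(open(f"pics/{n}.json")); im=cv2.imread(f"pics/{n}.png"); g=cv2.cvtColor(im,cv2.COLOR_BGR2GRAY)
    r0=90 if n=="w2" else 195
    print(n,"disc rows",list(zip(range(r0,r0+28),g[r0:r0+28,300].tolist())))
    print("cheek",list(zip(range(216,272,2),g[216:272:2,310].tolist())))
s=json.load(open("pics/w3.json"))
im=cv2.imread("pics/w3.png")
cv2.imwrite("pics/w3c.png",cv2.resize(im[180:290,220:420],None,fx=4,fy=4,interpolation=cv2.INTER_CUBIC))
E
```

```text
w2 disc rows [(90, 255), (91, 255), (92, 255), (93, 255), (94, 253), (95, 251), (96, 254), (97, 254), (98, 254), (99, 254), (100, 254), (101, 254), (102, 255), (103, 255), (104, 218), (105, 148), (106, 146), (107, 153), (108, 176), (109, 198), (110, 202), (111, 201), (112, 200), (113, 201), (114, 200), (115, 199), (116, 200), (117, 199)]
cheek [(216, 138), (218, 159), (220, 140), (222, 102), (224, 93), (226, 102), (228, 111), (230, 109), (232, 110), (234, 112), (236, 110), (238, 110), (240, 110), (242, 109), (244, 110), (246, 102), (248, 231), (250, 118), (252, 108), (254, 166), (256, 188), (258, 188), (260, 189), (262, 189), (264, 189), (266, 181), (268, 162), (270, 133)]
w3 disc rows [(195, 255), (196, 255), (197, 255), (198, 255), (199, 255), (200, 255), (201, 250), (202, 170), (203, 131), (204, 132), (205, 131), (206, 163), (207, 232), (208, 248), (209, 247), (210, 247), (211, 247), (212, 247), (213, 248), (214, 242), (215, 191), (216, 155), (217, 113), (218, 87), (219, 86), (220, 85), (221, 87), (222, 86)]
cheek [(216, 171), (218, 146), (220, 111), (222, 99), (224, 88), (226, 97), (228, 99), (230, 99), (232, 99), (234, 99), (236, 99), (238, 96), (240, 97), (242, 96), (244, 97), (246, 91), (248, 206), (250, 88), (252, 99), (254, 147), (256, 159), (258, 158), (260, 161), (262, 160), (264, 159), (266, 151), (268, 118), (270, 120)]
```

View pics/w3c.png

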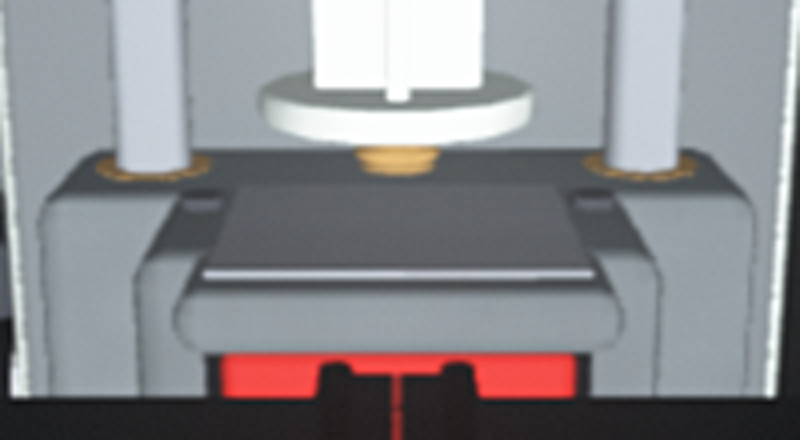

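```bash
python3 - <<'E'
from h import *
import json
S={n:json.load(open(f"pics/{n}.json")) for n in("w1","w2","w3")}
g=cv2.cvtColor(cv2.imread("pics/w1.png"),cv2.COLOR_BGR2GRAY); print(list(zip(range(184,200),g[184:200,310].tolist())))
su=lambda n,r,z:((wray(S[n],(320,r),z)-TAB)@U)*1e3
for z in (.112,.115,.118,.121,.124,.127,.13): print(z,[round(su("w1",r,z),2) for r in(192.5,193)],round(su("w2",248.5,z),2),"w3",round(su("w3",248.5,z),2))
for z in(.114,.116,.118): print("disc",z,su("w1",102,z),su("w2",104.3,z),su("w3",214.8,z))
E
```

```text
[(184, 85), (185, 97), (186, 101), (187, 100), (188, 102), (189, 100), (190, 101), (191, 95), (192, 118), (193, 168), (194, 119), (195, 131), (196, 168), (197, 174), (198, 172), (199, 173)]
0.112 [np.float64(28.71), np.float64(28.34)] 27.83 w3 75.49
0.115 [np.float64(29.2), np.float64(28.83)] 28.79 w3 76.44
0.118 [np.float64(29.68), np.float64(29.31)] 29.74 w3 77.39
0.121 [np.float64(30.16), np.float64(29.8)] 30.7 w3 78.34
0.124 [np.float64(30.65), np.float64(30.29)] 31.66 w3 79.29
0.127 [np.float64(31.13), np.float64(30.78)] 32.62 w3 80.25
0.13 [np.float64(31.61), np.float64(31.26)] 33.57 w3 81.2
disc 0.114 92.14795097501454 92.24107621972986 92.26571849669065
disc 0.116 92.00726024830291 92.108657092427 92.70600789024076
disc 0.118 91.86656952159129 91.97623796512413 93.14629728379084
```

```bash
python3 - <<'E'
from h import *
from workcell import ctrl
print(ctrl.movel(P(.062,.142),rate=.03,until_force=6)); rep("s3"); 
hit=ctrl.movel(P(.070,.142),rate=.006,until_force=4); print(hit); rep("s4"); ctrl.dwell(.1); rep("s4")
shot("w4")
im=cv2.imread("pics/w4.png")
cv2.imwrite("pics/w4c.png",cv2.resize(im[180:290,220:420],None,fx=4,fy=4,interpolation=cv2.INTER_CUBIC))
E
```

```text
False
s3 t7.90 s=63.51mm l=0.19 z=143.20  Fu=0.19 Fv=-1.75 Fz=11.78
True
s4 t8.82 s=68.44mm l=0.18 z=143.38  Fu=-2.44 Fv=-2.13 Fz=12.79
s4 t8.93 s=68.46mm l=0.19 z=143.56  Fu=-3.25 Fv=-2.02 Fz=12.78
```

View pics/w4c.png

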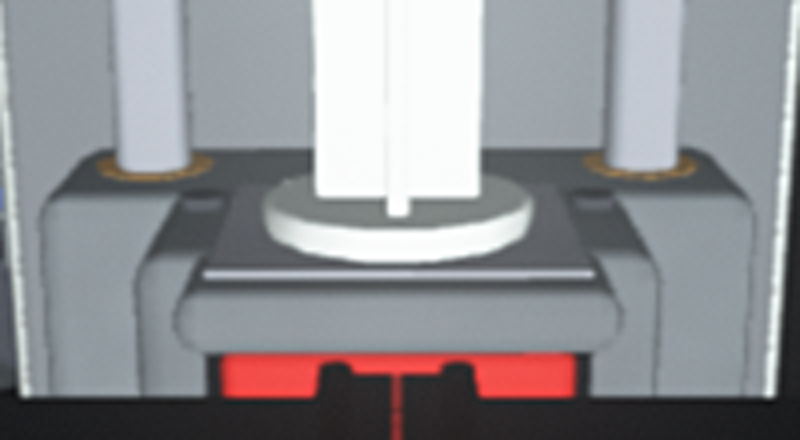

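Contact came at s = 68.45 mm, as predicted. Before releasing I'll work out the thread phase: the block started on a thread, so it locks at start + 3k mm. For that I need to know whether the finger slipped on the tab.

```bash
python3 - <<'E'
from h import *
import json
G={n:cv2.cvtColor(cv2.imread(f"pics/{n}.png"),cv2.COLOR_BGR2GRAY).astype(np.float32) for n in("w1","w2","w3","w4")}
S={n:json.load(open(f"pics/{n}.json")) for n in G}
def ph(a,b,box):
    x0,y0,x1,y1=box; A,B=G[a][y0:y1,x0:x1],G[b][y0:y1,x0:x1]
    A=cv2.Sobel(A,cv2.CV_32F,0,1);B=cv2.Sobel(B,cv2.CV_32F,0,1)
    return cv2.phaseCorrelate(A,B,cv2.createHanningWindow((x1-x0,y1-y0),cv2.CV_32F))
for n in("w3","w4"):
    for box in((225,215,300,279),(340,215,410,279),(270,240,370,279)): print("w2",n,ph("w2",n,box))
p=[np.array(S[n]["position"]) for n in G]
print("travel w2->w3,w4",[(q-p[1])@U*1e3 for q in p[2:]],"z",[q[2] for q in p])
def tilt(n): R=np.array(S[n]["orientation"]); return (R@[0,0,1])@U
print([np.degrees(tilt(n)) for n in G])
E
```

```text
w2 w3 ((0.6113902379913583, -0.36889680344522446), 0.9850931719938913)
w2 w3 ((0.028987278862373955, -0.383305594502211), 0.9762310311198235)
w2 w3 ((0.005880528587027811, -0.17592253090319332), 0.9488951692581177)
w2 w4 ((0.39203959933467303, -0.35031251713191836), 0.7970386334260304)
w2 w4 ((0.1352082634366667, -0.32120164113909055), 0.6883182752256592)
w2 w4 ((-0.09645153257373806, -0.21316006931371234), 0.8733623023033142)
travel w2->w3,w4 [np.float64(47.71505511413966), np.float64(61.61578999137399)] z [np.float64(0.24998986706223997), np.float64(0.14293170420829268), np.float64(0.1432298841731212), np.float64(0.14356361457189412)]
[np.float64(-0.000500703181746403), np.float64(0.0787802483237418), np.float64(0.16049486939984312), np.float64(0.042082794680388856)]
```

The block has travelled about 61.6–62.0 mm from a thread position, so the nearest locks are at 60 mm and 63 mm. Locking at 63 would push the plunger in by more than 1 mm, which can't be undone. I'll ease back about 0.8 mm so the nut drops in on the near side, then release.

```bash
python3 - <<'E'
from h import *
from workcell import ctrl
ctrl.movel(P(.0662,.142),rate=.006); ctrl.dwell(.1); st=rep("back")
p=np.array(st["position"]); s=(p-TAB)@U
if abs(s-.0676)>.0003:
    ctrl.movel(P(.0662+(.0676-s),.142),rate=.006); ctrl.dwell(.1); rep("back2")
shot("w5")
from workcell import readout
c=P(.0662 if abs(s-.0676)<=.0003 else .0662+.0676-s,0)
for z in(.145,.148,.152):
    ctrl.movel(c+[0,0,z],rate=.02); rep("up")
ctrl.movel(c+[0,0,.170],rate=.06); rep("up")
shot("w6")
im=np.hstack([cv2.imread(f"pics/{n}.png")[100:290,220:420] for n in("w5","w6")])
cv2.imwrite("pics/w56.png",cv2.resize(im,None,fx=2,fy=2,interpolation=cv2.INTER_CUBIC))
E
```

```text
back t9.59 s=67.65mm l=0.15 z=143.24  Fu=1.01 Fv=-1.71 Fz=11.58
up t9.94 s=67.44mm l=0.18 z=146.12  Fu=1.08 Fv=-1.47 Fz=10.60
up t10.24 s=67.10mm l=0.16 z=148.86  Fu=0.08 Fv=-1.58 Fz=9.50
up t10.59 s=66.02mm l=-0.06 z=151.62  Fu=0.13 Fv=-0.61 Fz=0.02
up t11.04 s=66.34mm l=0.20 z=170.41  Fu=-0.58 Fv=-0.60 Fz=-0.38
```

View pics/w56.png

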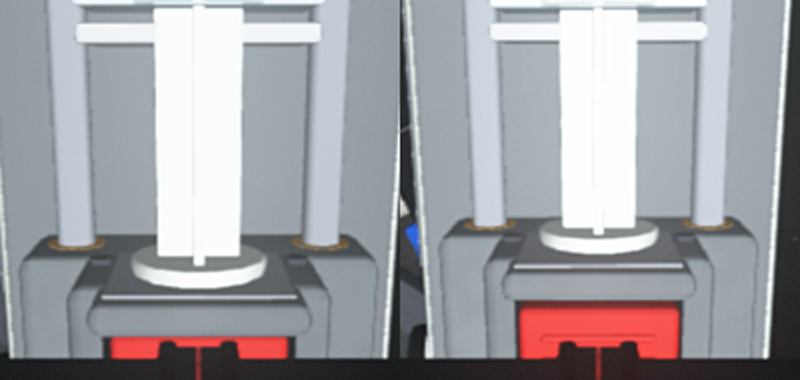

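```bash
python3 - <<'E'
from h import *
from workcell import ctrl
ctrl.movel(P(.062,.20),rate=.15); ctrl.movel(P(.018,.20),rate=.15); ctrl.dwell(.2); rep("v")
s=shot("w7")
im=cv2.imread("pics/w7.png"); cv2.imwrite("pics/w7c.png",cv2.resize(im[60:260,230:410],None,fx=3,fy=3,interpolation=cv2.INTER_CUBIC))
m=red(im); c=max(cv2.findContours(m,0,2)[0],key=cv2.contourArea); r=cv2.boundingRect(c); print(r)
for z in(.115,.125): t=wray(s,(r[0]+r[2]/2,r[1]+r[3]/2),z); print(z,(t-TAB)@U*1e3)
g=cv2.cvtColor(im,cv2.COLOR_BGR2GRAY)
print(list(zip(range(110,170),g[110:170,308].tolist())))
E
```

```text
v t12.08 s=18.72mm l=-0.32 z=199.85  Fu=0.08 Fv=-0.14 Fz=-0.23
(283, 156, 75, 70)
0.115 58.621127606332024
0.125 60.18360721895081
[(110, 255), (111, 255), (112, 255), (113, 255), (114, 255), (115, 255), (116, 255), (117, 255), (118, 255), (119, 255), (120, 255), (121, 255), (122, 255), (123, 255), (124, 255), (125, 254), (126, 249), (127, 253), (128, 254), (129, 254), (130, 254), (131, 255), (132, 253), (133, 206), (134, 188), (135, 180), (136, 172), (137, 228), (138, 190), (139, 160), (140, 182), (141, 190), (142, 189), (143, 189), (144, 189), (145, 190), (146, 190), (147, 189), (148, 187), (149, 183), (150, 181), (151, 175), (152, 138), (153, 100), (154, 94), (155, 92), (156, 96), (157, 119), (158, 137), (159, 146), (160, 153), (161, 155), (162, 155), (163, 154), (164, 154), (165, 154), (166, 153), (167, 154), (168, 150), (169, 137)]
```

View pics/w7c.png

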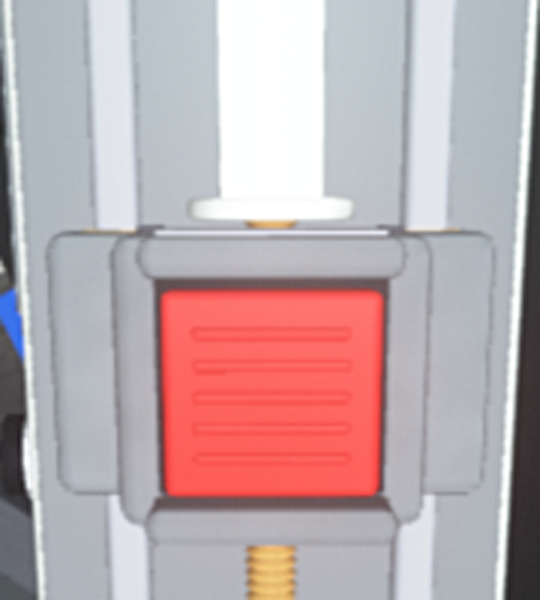

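```bash
python3 - <<'E'
from h import *
import json
s=json.load(open("pics/w7.json"));im=cv2.imread("pics/w7.png");g=cv2.cvtColor(im,cv2.COLOR_BGR2GRAY)
su=lambda r,z:((wray(s,(320,r),z)-TAB)@U)*1e3
print("disc",[round(su(132.8,z),2) for z in(.114,.118)],"pad",[round(su(136.4,z),2) for z in(.114,.118)])
for u in(290,300,308,315,325,332,340,350): print(u,g[128:142,u].tolist())
d=np.load("pics/w7.npy"); print(d[122:142:2,308].round(4),d[122:142:2,285].round(4), d[180:200:6,320])
# tab height from depth
T=camera_info("wrist")["T_tool_cam"];R=np.array(s["orientation"]);p=np.array(s["position"]);K=camera_info("wrist")["K"]
def pt(u,v):
    z=np.median(d[v-2:v+3,u-2:u+3]);c=np.linalg.inv(K)@[u,v,1.]*z; return p+R@(T[:3,:3]@c+T[:3,3])
print("tab z",[pt(u,v)[2].round(4) for u in(295,320,345) for v in(165,190,215)],"cheek z",pt(320,147)[2],pt(300,233)[2])
E
python3 - <<'E'
import sys; sys.path.insert(0,'.')
from h import *
from workcell import snapshot
p,_=snapshot("scene"); cv2.imwrite("pics/sc2.png",cv2.resize(p[230:320,230:400,::-1],None,fx=4.5,fy=4.5,interpolation=cv2.INTER_CUBIC))
E
```

```text
disc [np.float64(92.26), np.float64(92.28)] pad [np.float64(90.25), np.float64(90.31)]
290 [193, 193, 193, 192, 192, 192, 192, 178, 167, 223, 184, 155, 180, 187]
300 [248, 247, 248, 248, 237, 193, 189, 179, 171, 227, 188, 157, 181, 186]
308 [254, 254, 254, 255, 253, 206, 188, 180, 172, 228, 190, 160, 182, 190]
315 [255, 255, 255, 255, 255, 219, 171, 159, 170, 231, 191, 162, 185, 191]
325 [255, 255, 255, 255, 255, 221, 182, 167, 174, 230, 174, 156, 187, 192]
332 [255, 254, 255, 255, 255, 210, 188, 180, 170, 230, 175, 155, 186, 190]
340 [254, 253, 254, 253, 244, 200, 190, 179, 168, 230, 175, 155, 182, 189]
350 [193, 194, 192, 192, 194, 194, 195, 178, 168, 231, 175, 152, 181, 186]
[0.2252 0.2249 0.2128 0.2116 0.2127 0.2128 0.279  0.2265 0.2058 0.2058] [0.2757 0.2755 0.2764 0.2772 0.2772 0.2777 0.2786 0.2273 0.2068 0.2059] [0.2103065  0.21180817 0.21178043 0.2143976 ]
tab z [np.float64(0.1251), np.float64(0.125), np.float64(0.1249), np.float64(0.1249), np.float64(0.1253), np.float64(0.1255), np.float64(0.1248), np.float64(0.1249), np.float64(0.1249)] cheek z 0.12601218704510497 0.12578094667370548
```

View pics/sc2.png

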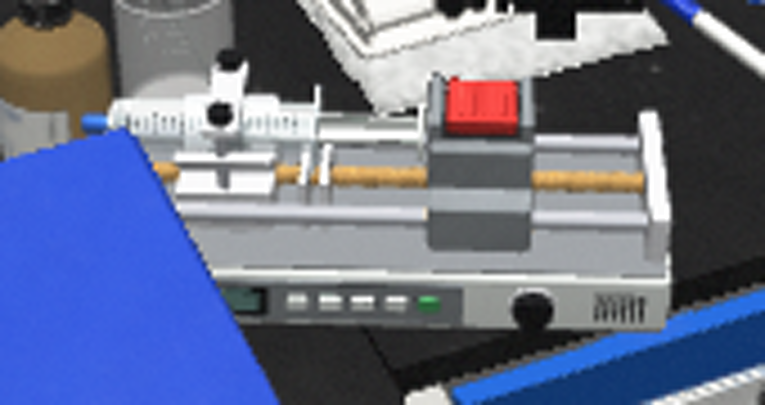

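The block is locked with the tab fully up (125 mm), and the plunger hasn't moved. The remaining gap of about 1.8 mm is less than one thread. The next thread would push the plunger in by about 1.2 mm, so I'm leaving it here. I'll move clear and hand in.

```bash
python3 - <<'E'
from h import *
from workcell import ctrl
ctrl.movel(P(.018,.26),rate=.15); ctrl.dwell(.2); rep("clear")
print(ctrl.finish_job())
E
```

```text
clear t12.93 s=17.61mm l=-0.30 z=258.95  Fu=-0.14 Fv=-0.16 Fz=0.12
the job is handed in; nothing more can be done
None
```

The pusher block is locked close behind the plunger and nothing was dispensed, but its face stops about 1.8 mm short of the thumb rest instead of touching it. I handed the job in at 12.9 s.

**What I did:** I pressed the tab about 7 mm with the closed fingertips and slid the block about 61.7 mm. It met the thumb rest with 3–4 N, below the 9 N that moves the plunger. I then eased back 0.8 mm and let the tab up.

**Why there is a gap:** The block only locks every 3 mm along its thread, and contact fell between two of those positions. The next one forward would have pushed the plunger in by about 1.2 mm, so I chose the one behind.

**Last checks:**
- **Tab:** its top is back at 125 mm, so it is fully up.
- **Block:** the camera puts its travel at about 60 mm, a whole number of threads.
- **Plunger:** the thumb rest was at 91.9–92.3 mm before and 92.3 mm after, so it did not move within what I could measure.
- **Gap:** I could not measure it exactly. The camera gave about 2.0 mm and the arm positions gave 1.6–2.0 mm.
- **Robot and bench:** the arm is clear and touching nothing. It came near nothing but the pump; I made no separate check of the other items.

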